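Find the case with the loose grinding ball

ROBOT

A 6-joint arm with a two-finger parallel gripper is mounted at the origin on the work surface. World frame = base frame: x ahead of the robot, y to its left, z up, the work surface at z = 0. Lengths are in mm, angles in rad, forces in N, time in s.
With the tool pointing down it reaches from about 350 to 975 mm from the base axis. Payload 7.1 kg.
Tool frame: the origin (TCP) lies between the finger pads; the fingertips stand 19 mm ahead of it and the grasp point (between the pads) is the TCP; z points along the fingers, y is the line along which they close (so a half turn about z gives the same grasp; the last joint's range is limited). The gripper opens to 88 mm and grips with 3 to 60 N. Pads are 20 mm wide; open, the fingers measure 115 mm over their backs; the gripper's body (75 mm by 178 mm) begins 61 mm behind the grasp point.
Start: joints at [-0.019, 0.423, 1.63, -0, 1.089, -0.019], TCP at [624.984, 0.026, 241.675] pointing down, gripper open.
Joint ranges: [-3, 3], [-0.9, 2.11], [0.09, 2.58], [-1.31, 4.45], [0.11, 2.69], [-2.54, 2.54]. Speed limits (rad/s): [2.39, 2.39, 3.01, 3.14, 3.14, 3.14].

INTERFACE

Orientations are given as a rotation vector (axis times angle).
In Python, from workcell import ctrl gives the robot as it stands.
- The arm moves only by the tool arm_command, never from a script. Its argument "series" is a list of rows, each an object with "linear": the shift along the tool's x, y, z in m, a list of three; "turn": the turn about the tool's z in rad. A call has 1 to 10 rows; each row shifts and turns the commanded pose from where the row before left it, along the tool's axes as they then stand; what a row does not reach is not made up. A row lasts 1/10 s, in which the tool goes at most 50 mm and 8.59 degrees, less where a joint would pass 70% of its speed; a pose out of reach is approached as far as the arm can. A call with a gripper value outside its range is refused whole. "jaw" is the opening, from -1 (shut) to 1 (fully open), set as the call begins (left out, the last holds). The fingers move at their own pace and stop on an object; the grip force is fixed at half the most. Time passes only in rows, so rows that do not move let the fingers close. It gives the time, the measured TCP pose, the force, the opening and the grip force at its end, in the units of the state.
- ctrl.get_obs(): the state, without advancing time (a new reading comes with each control period).
- ctrl.get_image(name): name is "scene" or "side" or "wrist"; returns a dict with "frame" (420x560x3 uint8, blue, green, red), "fx", "fy", "cx", "cy" (pixels), "rvec" (rotation vector, rad) and "tvec" (3), from world to camera coordinates, as OpenCV has them. Camera axes: x right, y down, z forward; pixel columns grow to the right and rows downward; lengths in mm; the calibration is good to about 2 mm. A picture is of the moment at which its call begins. There is no depth.
- ctrl.close_job(): hands the job in; it is judged then, once.
The state is a dict: "t": time; "qpos": joint angles; "qvel": joint speeds; "joint_torque": joint torques, N m; "ee_pos": TCP position; "orientation": TCP orientation; "ft_force": force on the tool from outside, world axes, zero at the start; "moment": the same for the moment, N m; "width": finger opening in mm; "grasp_force": force on a finger pad.
Only numpy, scipy, OpenCV 4.12 (cv2) and the standard library are available. Lean on these libraries where they do the work, as an engineer would, in place of code of your own. Each camera call takes 0.05 s, during which the arm holds its last target. There are 200 camera calls.

TASK

In one of the three sealed cases the grinding ball has come loose from its packing: lift the red, then the blue, then the yellow case out of the rack, shake each one end to end in the air to find out whether it rattles, and put the silent ones back flat in the slots they came from. Present the one that rattles by holding it level and still above the middle of the red-banded mat, about 15 cm over the bench, and finish while still holding it there. Never tip a case on its side, and leave the test tubes, beaker and wash bottle alone.

Things in the scene. Friction and masses are not known exactly. Their poses are not given: they have to be found in the camera images.
- case_red: sealed opaque case 130 x 56 x 62 mm (x, y, z), white with a red lid (top 18 mm, flush); grip it across its 56 mm width from above, at mid-length. Origin: centre of the underside, z up, long side along its x. All cases weigh 0.45 to 0.57 kg, so weight tells nothing. Exactly one, of any colour, has its 40 mm, 0.26 kg ball loose inside: it rolls up to 42 mm to either end, 5 mm sideways
- case_blue: sealed opaque case 130 x 56 x 62 mm (x, y, z), white with a blue lid (top 18 mm, flush); grip it across its 56 mm width from above, at mid-length. Origin: centre of the underside, z up, long side along its x. As case_red otherwise. Sign: rock (15 degrees) or swing a case along its length; a loose ball runs that way with a knock and stays near that end once level and still, so the wrist moment differs by 0.1 to 0.2 Nm between ends
- case_yellow: sealed opaque case 130 x 56 x 62 mm (x, y, z), white with a yellow lid (top 18 mm, flush); grip it across its 56 mm width from above, at mid-length. Origin: centre of the underside, z up, long side along its x. As case_red otherwise. Silent cases are packed solid: their balance stays put when shaken
- rack: fixed white plastic rack, 180 x 370 mm and 22 mm high, with three slots side by side, centred at y = -115, 0 and +115 mm from its origin, a case in each with its long side along the rack's x; a slot is 146 x 70 mm, its floor 10 mm and its rim 22 mm above the bench; end walls at y = +-180 mm rise to 38 mm. Origin: centre of the underside. Turned by up to 0.25 rad
- mat: fixed flat hand-over mat on the bench, 140 x 140 mm and 3 mm thick, grey with two red bands and a white spot at its middle. Origin: centre of the underside
- tube_rack: bystander: white three-tier test-tube rack with four stoppered tubes, 70 x 202 mm, 165 mm high, loose. Origin: centre of the underside, long side along its y
- beaker: bystander: empty glass beaker, 70 mm across, 90 mm tall, loose. Origin: centre of the underside
- wash_bottle: bystander: white wash bottle with a red cap, 66 mm across, 160 mm tall, loose. Origin: centre of the underside

How it is judged (in metres and radians):
On the way, in this order (a step that is already met when the one before it is completed fails the run):
1. the red case is held clear of the rack and shaken (swung briskly over 15 mm aside of its slot's middle, or rocked over 6 degrees) (height (world z) of case_red above 0.05 m and contact force between case_red and the fingers above 1 N and (x of case_red in the frame of rack above 0.015 m or x of case_red in the frame of rack below -0.015 m or angle between case_red's own z axis and vertical above 0.1 rad or y of case_red in the frame of rack above 0.13 m or y of case_red in the frame of rack below -0.13 m or y of case_red in the frame of rack between 0.015 and 0.1 m or y of case_red in the frame of rack between -0.1 and -0.015 m) and (linear speed of case_red above 0.1 m/s or angular speed of case_red above 0.5 rad/s)), for 0.05 s.
2. the blue case is held clear of the rack and shaken (swung briskly over 15 mm aside of its slot's middle, or rocked over 6 degrees) (height (world z) of case_blue above 0.05 m and contact force between case_blue and the fingers above 1 N and (x of case_blue in the frame of rack above 0.015 m or x of case_blue in the frame of rack below -0.015 m or angle between case_blue's own z axis and vertical above 0.1 rad or y of case_blue in the frame of rack above 0.13 m or y of case_blue in the frame of rack below -0.13 m or y of case_blue in the frame of rack between 0.015 and 0.1 m or y of case_blue in the frame of rack between -0.1 and -0.015 m) and (linear speed of case_blue above 0.1 m/s or angular speed of case_blue above 0.5 rad/s)), for 0.05 s.
3. the yellow case is held clear of the rack and shaken (swung briskly over 15 mm aside of its slot's middle, or rocked over 6 degrees) (height (world z) of case_yellow above 0.05 m and contact force between case_yellow and the fingers above 1 N and (x of case_yellow in the frame of rack above 0.015 m or x of case_yellow in the frame of rack below -0.015 m or angle between case_yellow's own z axis and vertical above 0.1 rad or y of case_yellow in the frame of rack above 0.13 m or y of case_yellow in the frame of rack below -0.13 m or y of case_yellow in the frame of rack between 0.015 and 0.1 m or y of case_yellow in the frame of rack between -0.1 and -0.015 m) and (linear speed of case_yellow above 0.1 m/s or angular speed of case_yellow above 0.5 rad/s)), for 0.05 s.
At the end, for the whole second after the job is handed in: The case with the loose ball in it is in the fingers, above the mat: its underside 80 to 250 mm above the bench, its middle within 50 mm of the mat's middle, within 15 degrees of level, and still. The other two lie flat and let go in the slots they came from, within 30 mm of where they stood (((distance between ball_c0 and case_red below 0.085 m and horizontal distance between case_red and mat below 0.05 m and height (world z) of case_red between 0.08 and 0.25 m and angle between case_red's own z axis and vertical below 0.26 rad and contact force between case_red and the fingers above 1 N and linear speed of each of case_red, case_blue, case_yellow below 0.05 m/s and distance of each of case_blue, case_yellow from where it was at the start of the episode below 0.03 m and angle between each of case_blue, case_yellow's own z axis and vertical below 0.12 rad and contact force between each of case_blue, case_yellow and the fingers below 0.1 N) or (distance between ball_c0 and case_blue below 0.085 m and horizontal distance between case_blue and mat below 0.05 m and height (world z) of case_blue between 0.08 and 0.25 m and angle between case_blue's own z axis and vertical below 0.26 rad and contact force between case_blue and the fingers above 1 N and linear speed of each of case_blue, case_red, case_yellow below 0.05 m/s and distance of each of case_red, case_yellow from where it was at the start of the episode below 0.03 m and angle between each of case_red, case_yellow's own z axis and vertical below 0.12 rad and contact force between each of case_red, case_yellow and the fingers below 0.1 N) or (distance between ball_c0 and case_yellow below 0.085 m and horizontal distance between case_yellow and mat below 0.05 m and height (world z) of case_yellow between 0.08 and 0.25 m and angle between case_yellow's own z axis and vertical below 0.26 rad and contact force between case_yellow and the fingers above 1 N and linear speed of each of case_yellow, case_red, case_blue below 0.05 m/s and distance of each of case_red, case_blue from where it was at the start of the episode below 0.03 m and angle between each of case_red, case_blue's own z axis and vertical below 0.12 rad and contact force between each of case_red, case_blue and the fingers below 0.1 N))); the arm keeps its last pose, push and grip.
It fails at once if the test-tube rack is pushed away from its place (over 30 mm) or tipped (distance of tube_rack from where it was at the start of the episode above 0.03 m or angle between tube_rack's own z axis and vertical above 0.3 rad).
It fails at once if the beaker is pushed away from its place (over 30 mm) or tipped (distance of beaker from where it was at the start of the episode above 0.03 m or angle between beaker's own z axis and vertical above 0.3 rad).
It fails at once if the wash bottle is pushed away from its place (over 30 mm) or tipped (distance of wash_bottle from where it was at the start of the episode above 0.03 m or angle between wash_bottle's own z axis and vertical above 0.3 rad).
It fails at once if a case is tipped past 60 degrees (angle between any of case_red, case_blue, case_yellow's own z axis and vertical above 1.05 rad).
It also fails if it takes over 72 s, if anything falls off the work surface, if the arm or the gripper's body presses on something with over 40 N, if the wrist force passes 120 N, or if a joint passes its speed limit or range.

## Working session

There is one attempt and no reset: what is moved stays moved. The work goes in short steps, Python scripts to look and compute and a tool call to move; the robot and the scene stay as the last step left them, time stands still between calls to the robot, and variables do not carry over. Pictures are saved under pics/ and viewed, at most 10 in all, crops included, and the job is handed in when it is done.

Besides the shell and the picture viewer there is one more tool, called after "Request:" as name([rows], argument=value, ...), one row to a line, values as JSON. arm_command: Moves the arm, as the interface text tells. Its arguments: {"type":"object","properties":{"series":{"type":"array"},"jaw":{"type":"number"}},"required":["series"]}

```bash
mkdir -p pics; ls
cat > h.py <<'E'
import numpy as np, cv2
from workcell import ctrl
def ray_plane(im,u,v,z):
    R,_=cv2.Rodrigues(np.array(im["rvec"],float)); t=np.array(im["tvec"],float).ravel()
    d=R.T@np.array([(u-im["cx"])/im["fx"],(v-im["cy"])/im["fy"],1.]); c=-R.T@t
    return c+d*(z-c[2])/d[2]
E
python3 - <<'E'
from h import *
for n in ("scene","side"):
    im=ctrl.get_image(n); cv2.imwrite(f"pics/{n}0.png",im["frame"])
    R,_=cv2.Rodrigues(np.array(im["rvec"],float)); print(n,(-R.T@np.array(im["tvec"],float).ravel()).round())
o=ctrl.get_obs(); print(o)
E
```

```text
pics
scene [1138.  115. 1000.]
side [ 133. -858.  907.]
{'t': 0.1, 'qpos': array([-1.90255214e-02,  4.23768237e-01,  1.63059024e+00,  6.77129746e-06,
        1.08863357e+00, -1.89846566e-02]), 'qvel': array([ 0.00063785, -0.00261373, -0.0029252 , -0.0018844 ,  0.00143117,
        0.00081212]), 'joint_torque': array([ 6.49496542e-04, -5.45618248e+01, -2.74323839e+01,  6.46709581e-02,
        1.88581715e-02,  1.54216096e-06]), 'ee_pos': array([6.24523404e+02, 2.05808107e-02, 2.40986212e+02]), 'orientation': array([-2.22077427e+00, -2.22067653e+00,  1.51724168e-03]), 'ft_force': array([-0.03382897,  0.33853457,  0.75595152]), 'moment': array([ 0.00818014, -0.01930174, -0.00496952]), 'grasp_force': 0.0, 'width': 87.40407172969225}
```

View pics/scene0.png

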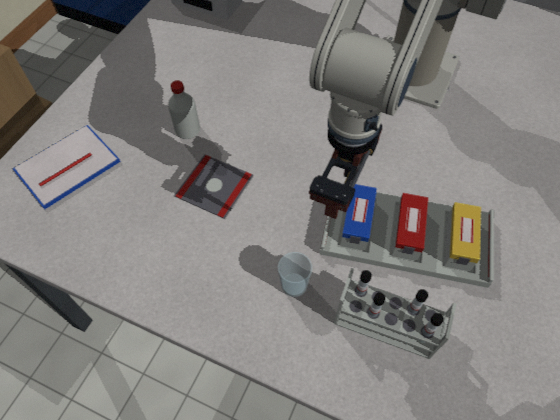

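View pics/side0.png

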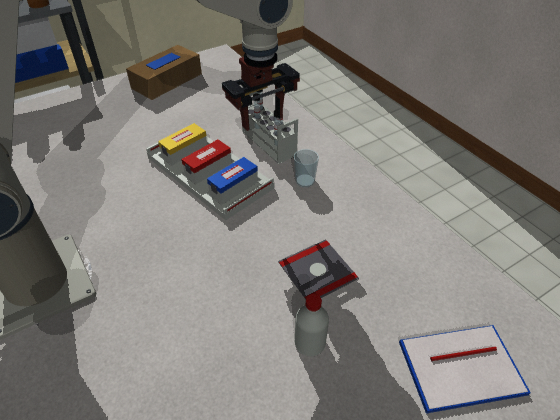

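The scene view shows the lids: blue at about (360,212), red (412,222) and yellow (466,232). The mat spot is at (214,185), the beaker at (295,272) and the tube rack at (395,315). The side view has yellow at (183,138), red (207,155), blue (233,175) and the spot at (318,269). Next I'll locate the label centres and the spot.

Run:
```python
from h import *
S={"scene":dict(blue=(360,212),red=(412,222),yellow=(466,232),spot=(214,185)),"side":dict(blue=(233,175),red=(207,155),yellow=(183,138),spot=(318,269))}
H={"blue":(95,130),"yellow":(18,40)}
for n,d in S.items():
    im=ctrl.get_image(n); f=im["frame"]; hsv=cv2.cvtColor(f,cv2.COLOR_BGR2HSV); h,s,v=cv2.split(hsv)
    for k,(u,w) in d.items():
        if k=="spot":
            m=((s<60)&(v>130)).astype(np.uint8); z=3
        else:
            z=72
            m=((h<8)|(h>172)) if k=="red" else (h>H[k][0])&(h<H[k][1])
            m=(m&(s>110)&(v>60)).astype(np.uint8)
        win=np.zeros_like(m); r=32 if k!="spot" else 13; win[w-r:w+r,u-r:u+r]=1; m*=win
        c=max(cv2.findContours(m,cv2.RETR_EXTERNAL,cv2.CHAIN_APPROX_NONE)[0],key=cv2.contourArea)
        P=np.array([ray_plane(im,*p[0],z)[:2] for p in c],np.float32)
        rr=cv2.minAreaRect(P)
        # white label inside the lid
        out=""
        if k!="spot":
            g=np.zeros_like(m); cv2.drawContours(g,[c],-1,1,-1); g=cv2.erode(g,np.ones((3,3)))
            lab=g*((s<100)&(v>120)).astype(np.uint8)
            hull=cv2.convexHull(cv2.findNonZero(lab)); 
            L=np.array([ray_plane(im,*p[0],z)[:2] for p in hull],np.float32)
            lr=cv2.minAreaRect(L); out=[np.round(x,1) for x in lr]
        print(n,k,[np.round(x,1) for x in rr],"label",out)
```

```text
scene blue [array([548.5,  32.1]), array([140.3,  58.2]), np.float64(12.2)] label [array([543.9,  31.1]), array([60.7, 29.7]), np.float64(12.0)]
scene red [array([525. , 143.9]), array([140.5,  59.1]), np.float64(12.3)] label [array([519.6, 143.4]), array([60.6, 19.4]), np.float64(11.8)]
scene yellow [array([501. , 254.9]), array([141.1,  61.2]), np.float64(12.4)] label [array([495.9, 255.7]), array([60.4, 19. ]), np.float64(13.4)]
scene spot [array([ 578.8, -322.4]), array([35.3, 36.2]), np.float64(24.6)] label 
side blue [array([539.3,  25.7]), array([142.1,  72.9]), np.float64(12.0)] label [array([543.4,  34.3]), array([60.8, 29.8]), np.float64(12.3)]
side red [array([515.7, 137.7]), array([142.3,  75.2]), np.float64(12.0)] label [array([519.3, 148.2]), array([59. , 17.6]), np.float64(12.3)]
side yellow [array([492.4, 248.2]), array([142.2,  79.9]), np.float64(11.6)] label [array([495.3, 260.9]), array([58.4, 18.5]), np.float64(11.2)]
side spot [array([ 580.1, -318.4]), array([36.8, 35.8]), np.float64(3.6)] label
```

Request:
arm_command([
  {"linear": [0.0485, -0.035, 0], "turn": 0},
  {"linear": [0.0485, -0.035, 0], "turn": 0},
  {"linear": [0.0485, -0.035, 0], "turn": 0},
  {"linear": [0, 0, 0], "turn": 0.136},
  {"linear": [0, 0, 0], "turn": 0.136},
  {"linear": [0, 0, 0], "turn": 0.136},
  {"linear": [0, 0, 0], "turn": 0.136},
  {"linear": [0, 0, 0], "turn": 0.136},
  {"linear": [0, 0, 0], "turn": 0.136},
  {"linear": [0, 0, 0], "turn": 0.136},
], jaw=0.7)

```text
t: 1.2
ee_pos: [537.1, 121.6, 241.5]
orientation: [-2.995, -0.948, 0.0]
ft_force: [-0.5, 0.7, 0.7]
width: 74.6
grasp_force: 0.0
```

Request:
arm_command([
  {"linear": [0, 0, 0.02], "turn": 0.136},
  {"linear": [0, 0, 0.02], "turn": 0.136},
  {"linear": [0, 0, 0.02], "turn": 0.136},
  {"linear": [0, 0, 0], "turn": 0},
  {"linear": [0, 0, 0], "turn": 0},
])

```text
t: 1.7
ee_pos: [537.2, 121.6, 181.7]
orientation: [3.123, 0.336, -0.001]
ft_force: [-0.1, 0.5, -0.4]
width: 74.4
grasp_force: 0.0
```

```bash
cat >> h.py <<'E'
def tool():
    o=ctrl.get_obs(); return np.array(o["ee_pos"]),cv2.Rodrigues(np.array(o["orientation"]))[0],o
def to(x,y,z):
    p,R,o=tool(); return (R.T@(np.array([x,y,z])-p)/1000).round(4)
E
python3 - <<'E'
from h import *
im=ctrl.get_image("wrist"); cv2.imwrite("pics/w1.png",im["frame"]); print(to(519.5,145.5,50))
E
```

```text
[-0.0128 -0.0271  0.1324]
```

View pics/w1.png

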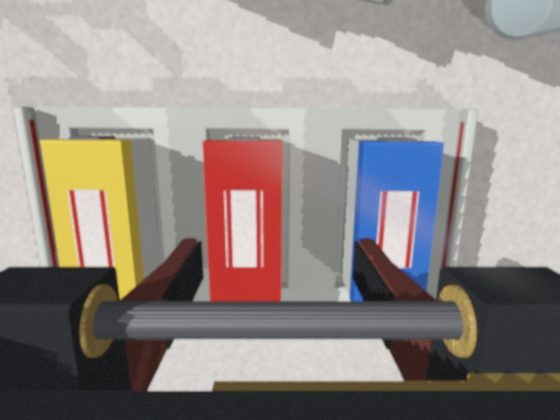

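The wrist view shows all three lids. The red label spans (224..265, 190..268), centred at about (244,229). The blue label's top edge runs from 380 to 420 at row 191, and the yellow's from 70 to 108 at row 190. I'll cast those points to z=72.

Run:
```python
from h import *
im=ctrl.get_image("wrist")
for n,(u,v) in dict(red=(244,229),redL=(205,141),redR=(282,141),bl=(359,142),br=(439,142),yl=(42,141),yr=(131,141)).items(): print(n,ray_plane(im,u,v,72).round(1))
```

```text
red [519.  144.8  72. ]
redL [577.9 184.6  72. ]
redR [589.6 130.7  72. ]
bl [600.6  76.6  72. ]
br [612.8  20.5  72. ]
yl [553.2 298.8  72. ]
yr [566.7 236.5  72. ]
```

Request:
arm_command([
  {"linear": [-0.0065, -0.0135, 0], "turn": 0},
  {"linear": [-0.0065, -0.0135, 0], "turn": 0},
  {"linear": [0, 0, 0.022], "turn": 0},
  {"linear": [0, 0, 0.022], "turn": 0},
  {"linear": [0, 0, 0.022], "turn": 0},
  {"linear": [0, 0, 0.022], "turn": 0},
  {"linear": [0, 0, 0.022], "turn": 0},
  {"linear": [0, 0, 0.022], "turn": 0},
  {"linear": [0, 0, 0], "turn": 0},
  {"linear": [0, 0, 0], "turn": 0},
])

```text
t: 2.8
ee_pos: [518.4, 146.1, 50.1]
orientation: [-3.124, -0.332, 0.001]
ft_force: [0.3, -0.7, 0.9]
width: 74.3
grasp_force: 0.0
```

Request:
arm_command([
  {"linear": [0, 0, 0], "turn": 0},
  {"linear": [0, 0, 0], "turn": 0},
  {"linear": [0, 0, 0], "turn": 0},
  {"linear": [0, 0, 0], "turn": 0},
  {"linear": [0, 0, 0], "turn": 0},
  {"linear": [0, 0, 0], "turn": 0},
  {"linear": [0, 0, 0], "turn": 0},
  {"linear": [0, 0, 0], "turn": 0},
], jaw=-1)

```text
t: 3.6
ee_pos: [519.6, 145.3, 50.8]
orientation: [-3.124, -0.331, -0.003]
ft_force: [-0.8, -1.4, 7.7]
width: 55.9
grasp_force: 30.0
```

Request:
arm_command([
  {"linear": [0, 0, -0.02], "turn": 0},
  {"linear": [0, 0, -0.02], "turn": 0},
  {"linear": [0, 0, -0.02], "turn": 0},
  {"linear": [0, 0, -0.02], "turn": 0},
  {"linear": [0, 0, -0.02], "turn": 0},
  {"linear": [0, 0, -0.02], "turn": 0},
  {"linear": [0, 0, -0.02], "turn": 0},
  {"linear": [0, 0, -0.02], "turn": 0},
  {"linear": [0, 0, 0], "turn": 0},
  {"linear": [0, 0, 0], "turn": 0},
])

```text
t: 4.6
ee_pos: [518.3, 145.2, 209.3]
orientation: [-3.124, -0.33, 0.0]
ft_force: [1.0, -0.3, -4.5]
width: 56.1
grasp_force: 30.0
```

```bash
cat >> h.py <<'E'
def rep():
    p,R,o=tool(); print(round(o["t"],2),p.round(1),"rv",np.array(o["orientation"]).round(3),"F",np.array(o["ft_force"]).round(2),"M tool",(R.T@np.array(o["moment"])).round(3),round(o["width"],1),round(o["grasp_force"],1))
E
python3 -c "from h import *; rep()"
```

```text
4.6 [518.3 145.2 209.3] rv [-3.124 -0.33   0.   ] F [ 1.05 -0.25 -4.55] M tool [ 0.057 -0.098 -0.032] 56.1 30.0
```

Request:
arm_command([
  {"linear": [-0.035, 0, 0], "turn": 0},
  {"linear": [-0.035, 0, 0], "turn": 0},
  {"linear": [-0.035, 0, 0], "turn": 0},
  {"linear": [0, 0, 0], "turn": 0},
  {"linear": [0, 0, 0], "turn": 0},
  {"linear": [0, 0, 0], "turn": 0},
  {"linear": [0, 0, 0], "turn": 0},
  {"linear": [0, 0, 0], "turn": 0},
  {"linear": [0, 0, 0], "turn": 0},
  {"linear": [0, 0, 0], "turn": 0},
])

```text
t: 5.6
ee_pos: [416.3, 123.4, 209.6]
orientation: [3.124, 0.33, -0.0]
ft_force: [-0.6, 1.0, -4.5]
width: 56.0
grasp_force: 30.0
```

```bash
cat >> h.py <<'E'
def avg(n=6):
    A=[]
    for _ in range(n):
        p,R,o=tool(); A.append(np.r_[R.T@np.array(o["moment"]),o["ft_force"]]); ctrl.get_image("wrist")
    A=np.array(A); print("M,F mean",A.mean(0).round(3),"sd",A.std(0).round(3)); rep()
E
python3 -c "from h import *; avg()"
```

```text
M,F mean [ 6.90e-02 -8.60e-02  1.70e-02 -2.00e-03  1.59e-01 -4.88e+00] sd [0.02  0.025 0.007 0.333 0.454 0.491]
5.9 [416.2 123.4 209.7] rv [-3.124 -0.33  -0.   ] F [-0.09  0.45 -5.07] M tool [ 0.066 -0.055 -0.019] 56.0 30.0
```

Request:
arm_command([
  {"linear": [0.035, 0, 0], "turn": 0},
  {"linear": [0.035, 0, 0], "turn": 0},
  {"linear": [0.035, 0, 0], "turn": 0},
  {"linear": [0, 0, 0], "turn": 0},
  {"linear": [0, 0, 0], "turn": 0},
  {"linear": [0, 0, 0], "turn": 0},
  {"linear": [0, 0, 0], "turn": 0},
  {"linear": [0, 0, 0], "turn": 0},
  {"linear": [0, 0, 0], "turn": 0},
  {"linear": [0, 0, 0], "turn": 0},
])

```text
t: 6.9
ee_pos: [518.7, 145.3, 209.8]
orientation: [-3.124, -0.331, -0.0]
ft_force: [1.0, 0.1, -4.7]
width: 55.7
grasp_force: 30.0
```

```bash
python3 -c "from h import *; avg()"
```

```text
M,F mean [ 0.074 -0.072  0.012  0.243  0.131 -4.969] sd [0.017 0.007 0.016 0.543 0.271 0.264]
7.2 [518.8 145.3 209.7] rv [-3.124 -0.33   0.   ] F [ 0.56 -0.41 -5.79] M tool [ 0.097 -0.048 -0.009] 55.8 30.0
```

Red shows no end-to-end change in moment, so it looks silent. I'll put it back.

Request:
arm_command([
  {"linear": [0, 0, 0.02], "turn": 0},
  {"linear": [0, 0, 0.02], "turn": 0},
  {"linear": [0, 0, 0.02], "turn": 0},
  {"linear": [0, 0, 0.02], "turn": 0},
  {"linear": [0, 0, 0.02], "turn": 0},
  {"linear": [0, 0, 0.02], "turn": 0},
  {"linear": [0, 0, 0.02], "turn": 0},
  {"linear": [0, 0, 0.01], "turn": 0},
  {"linear": [0, 0, 0.007], "turn": 0},
  {"linear": [0, 0, 0], "turn": 0},
])

```text
t: 8.2
ee_pos: [518.7, 145.3, 52.2]
orientation: [3.124, 0.331, -0.001]
ft_force: [-0.4, -0.0, -4.3]
width: 55.3
grasp_force: 30.0
```

```bash
python3 -c "from h import *; rep(); print(to(543.8,32.8,50))"
```

```text
8.2 [518.7 145.3  52.2] rv [ 3.124e+00  3.310e-01 -1.000e-03] F [-0.36 -0.04 -4.33] M tool [ 0.027 -0.076 -0.069] 55.3 30.0
[0.001  0.1153 0.0022]
```

Request:
arm_command([
  {"linear": [0, 0, 0.002], "turn": 0},
  {"linear": [0, 0, 0], "turn": 0},
])

```text
t: 8.4
ee_pos: [519.4, 145.5, 51.3]
orientation: [-3.124, -0.33, -0.002]
ft_force: [-0.1, -0.8, -5.0]
width: 55.9
grasp_force: 30.0
```

Request:
arm_command([
  {"linear": [0, 0, 0], "turn": 0},
  {"linear": [0, 0, 0], "turn": 0},
  {"linear": [0, 0, 0], "turn": 0},
  {"linear": [0, 0, 0], "turn": 0},
  {"linear": [0, 0, -0.015], "turn": 0},
  {"linear": [0, 0, -0.02], "turn": 0},
  {"linear": [0, 0, -0.02], "turn": 0},
  {"linear": [0, 0, -0.02], "turn": 0},
  {"linear": [0, 0, -0.02], "turn": 0},
  {"linear": [0, 0, 0], "turn": 0},
], jaw=0.7)

```text
t: 9.4
ee_pos: [520.7, 145.8, 149.1]
orientation: [-3.123, -0.33, -0.009]
ft_force: [1.0, 0.0, -0.0]
width: 74.8
grasp_force: 0.0
```

Request:
arm_command([
  {"linear": [0, 0.023, 0], "turn": 0},
  {"linear": [0, 0.023, 0], "turn": 0},
  {"linear": [0, 0.023, 0], "turn": 0},
  {"linear": [0, 0.023, 0], "turn": 0},
  {"linear": [0, 0.023, 0], "turn": 0},
  {"linear": [0, 0, 0], "turn": 0},
  {"linear": [0, 0, 0], "turn": 0},
])

```text
t: 10.1
ee_pos: [542.6, 32.8, 145.4]
orientation: [-3.124, -0.328, 0.001]
ft_force: [0.3, -0.5, -0.7]
width: 74.6
grasp_force: 0.0
```

Run:
```python
from h import *
rep(); print(to(543.8,32.8,50)); im=ctrl.get_image("wrist"); cv2.imwrite("pics/w2.png",im["frame"])
```

```text
10.1 [542.6  32.8 145.4] rv [-3.124e+00 -3.280e-01  1.000e-03] F [ 0.27 -0.55 -0.68] M tool [ 0.096 -0.097  0.035] 74.6 0.0
[0.0013 0.0003 0.0954]
```

View pics/w2.png

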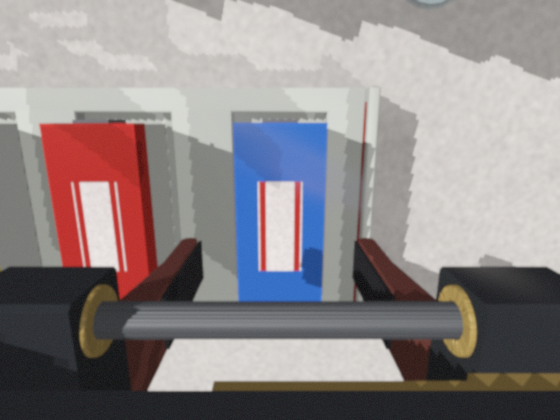

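Red is back in its slot, and the blue label, at about (281,226), is centred under the fingers. I'll descend and grip it.

Request:
arm_command([
  {"linear": [0.001, 0, 0.02], "turn": 0},
  {"linear": [0, 0, 0.02], "turn": 0},
  {"linear": [0, 0, 0.02], "turn": 0},
  {"linear": [0, 0, 0.02], "turn": 0},
  {"linear": [0, 0, 0.015], "turn": 0},
  {"linear": [0, 0, 0], "turn": 0},
  {"linear": [0, 0, 0], "turn": 0},
])

```text
t: 10.85
ee_pos: [543.8, 33.6, 50.7]
orientation: [-3.124, -0.331, 0.001]
ft_force: [1.1, 0.6, -0.1]
width: 74.4
grasp_force: 0.0
```

Request:
arm_command([
  {"linear": [0, 0, 0], "turn": 0},
  {"linear": [0, 0, 0], "turn": 0},
  {"linear": [0, 0, 0], "turn": 0},
  {"linear": [0, 0, 0], "turn": 0},
  {"linear": [0, 0, 0], "turn": 0},
  {"linear": [0, 0, 0], "turn": 0},
  {"linear": [0, 0, 0], "turn": 0},
], jaw=-1)

```text
t: 11.55
ee_pos: [544.6, 32.9, 51.5]
orientation: [3.124, 0.33, 0.003]
ft_force: [-0.7, -1.7, 7.1]
width: 56.0
grasp_force: 30.0
```

Request:
arm_command([
  {"linear": [0, 0, -0.02], "turn": 0},
  {"linear": [0, 0, -0.02], "turn": 0},
  {"linear": [0, 0, -0.02], "turn": 0},
  {"linear": [0, 0, -0.02], "turn": 0},
  {"linear": [0, 0, -0.02], "turn": 0},
  {"linear": [0, 0, -0.02], "turn": 0},
  {"linear": [0, 0, -0.02], "turn": 0},
  {"linear": [0, 0, -0.02], "turn": 0},
  {"linear": [0, 0, 0], "turn": 0},
  {"linear": [0, 0, 0], "turn": 0},
])

```text
t: 12.55
ee_pos: [543.3, 33.1, 210.0]
orientation: [-3.124, -0.33, 0.001]
ft_force: [-0.3, -0.3, -4.6]
width: 55.8
grasp_force: 30.0
```

Request:
arm_command([
  {"linear": [-0.035, 0, 0], "turn": 0},
  {"linear": [-0.035, 0, 0], "turn": 0},
  {"linear": [-0.035, 0, 0], "turn": 0},
  {"linear": [0, 0, 0], "turn": 0},
  {"linear": [0, 0, 0], "turn": 0},
  {"linear": [0, 0, 0], "turn": 0},
  {"linear": [0, 0, 0], "turn": 0},
  {"linear": [0, 0, 0], "turn": 0},
  {"linear": [0, 0, 0], "turn": 0},
  {"linear": [0, 0, 0], "turn": 0},
])

```text
t: 13.55
ee_pos: [441.5, 11.2, 210.6]
orientation: [-3.124, -0.331, -0.0]
ft_force: [0.9, 0.3, -5.0]
width: 55.7
grasp_force: 30.0
```

```bash
python3 -c "from h import *; avg()"
```

```text
M,F mean [ 0.052  0.     0.008  0.381  0.051 -4.796] sd [0.022 0.02  0.01  0.496 0.228 0.275]
13.85 [441.2  11.1 210.7] rv [3.124 0.331 0.   ] F [-0.51 -0.46 -4.21] M tool [ 0.023  0.005 -0.026] 55.9 30.0
```

Request:
arm_command([
  {"linear": [0.035, 0, 0], "turn": 0},
  {"linear": [0.035, 0, 0], "turn": 0},
  {"linear": [0.035, 0, 0], "turn": 0},
  {"linear": [0, 0, 0], "turn": 0},
  {"linear": [0, 0, 0], "turn": 0},
  {"linear": [0, 0, 0], "turn": 0},
  {"linear": [0, 0, 0], "turn": 0},
  {"linear": [0, 0, 0], "turn": 0},
  {"linear": [0, 0, 0], "turn": 0},
  {"linear": [0, 0, 0], "turn": 0},
])

```text
t: 14.85
ee_pos: [543.7, 33.0, 210.8]
orientation: [3.124, 0.33, 0.0]
ft_force: [-0.3, 1.0, -4.7]
width: 55.6
grasp_force: 30.0
```

```bash
python3 -c "from h import *; avg()"
```

```text
M,F mean [ 0.07  -0.147 -0.019  0.049  0.042 -4.873] sd [0.035 0.028 0.019 0.342 0.642 0.476]
15.15 [543.9  33.1 210.7] rv [-3.124 -0.331  0.   ] F [-0.42 -0.19 -4.84] M tool [ 0.063 -0.14  -0.032] 55.6 30.0
```

Blue's moment flips by 0.15 Nm between ends, so blue is the rattler. Yellow still has to be shaken, so I'll put blue back for now.

Request:
arm_command([
  {"linear": [0, 0, 0.02], "turn": 0},
  {"linear": [0, 0, 0.02], "turn": 0},
  {"linear": [0, 0, 0.02], "turn": 0},
  {"linear": [0, 0, 0.02], "turn": 0},
  {"linear": [0, 0, 0.02], "turn": 0},
  {"linear": [0, 0, 0.02], "turn": 0},
  {"linear": [0, 0, 0.02], "turn": 0},
  {"linear": [0, 0, 0.01], "turn": 0},
  {"linear": [0, 0, 0.009], "turn": 0},
  {"linear": [0, 0, 0], "turn": 0},
])

```text
t: 16.15
ee_pos: [544.2, 33.1, 51.5]
orientation: [3.124, 0.331, 0.0]
ft_force: [-0.3, -0.7, -4.5]
width: 55.8
grasp_force: 30.0
```

Request:
arm_command([
  {"linear": [0, 0, 0], "turn": 0},
  {"linear": [0, 0, 0], "turn": 0},
  {"linear": [0, 0, 0], "turn": 0},
  {"linear": [0, 0, 0], "turn": 0},
  {"linear": [0, 0, -0.015], "turn": 0},
  {"linear": [0, 0, -0.02], "turn": 0},
  {"linear": [0, 0, -0.02], "turn": 0},
  {"linear": [0, 0, -0.02], "turn": 0},
  {"linear": [0, 0, -0.02], "turn": 0},
  {"linear": [0, 0, 0], "turn": 0},
], jaw=0.7)

```text
t: 17.15
ee_pos: [545.8, 33.2, 150.2]
orientation: [3.124, 0.331, 0.009]
ft_force: [-0.1, -0.3, 0.5]
width: 74.6
grasp_force: 0.0
```

Request:
arm_command([
  {"linear": [0, -0.023, 0], "turn": 0},
  {"linear": [0, -0.023, 0], "turn": 0},
  {"linear": [0, -0.023, 0], "turn": 0},
  {"linear": [0, -0.023, 0], "turn": 0},
  {"linear": [0, -0.023, 0], "turn": 0},
  {"linear": [0, -0.023, 0], "turn": 0},
  {"linear": [0, -0.023, 0], "turn": 0},
  {"linear": [0, -0.023, 0], "turn": 0},
  {"linear": [0, -0.023, 0], "turn": 0},
  {"linear": [0, -0.023, 0], "turn": 0},
])

```text
t: 18.15
ee_pos: [495.2, 258.7, 146.4]
orientation: [3.124, 0.33, -0.001]
ft_force: [-0.0, 0.5, 0.7]
width: 74.6
grasp_force: 0.0
```

Request:
arm_command([
  {"linear": [0, 0, 0], "turn": 0},
  {"linear": [0, 0, 0], "turn": 0},
])

```text
t: 18.35
ee_pos: [495.3, 257.9, 146.3]
orientation: [3.123, 0.333, -0.001]
ft_force: [-0.1, -0.7, -0.3]
width: 74.8
grasp_force: 0.0
```

Run:
```python
from h import *
rep(); print(to(495.3,258,50)); im=ctrl.get_image("wrist"); cv2.imwrite("pics/w3.png",im["frame"])
```

```text
18.35 [495.3 257.9 146.3] rv [ 3.123e+00  3.330e-01 -1.000e-03] F [-0.09 -0.67 -0.26] M tool [ 0.09  -0.078  0.007] 74.8 0.0
[ 0.     -0.0001  0.0963]
```

View pics/w3.png

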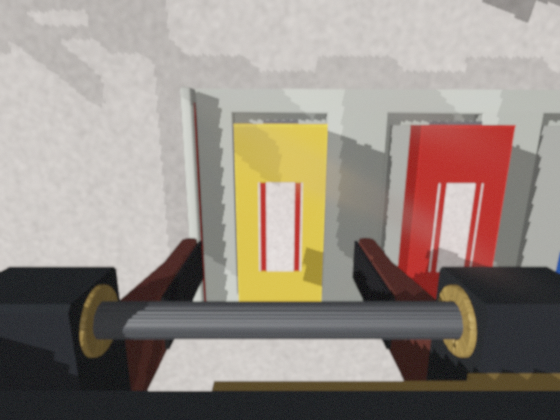

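The yellow label, at about (280,227), is centred between the fingers, and red sits square in its slot. I'll descend, grip, lift and shake yellow.

Request:
arm_command([
  {"linear": [0, 0, 0.02], "turn": 0},
  {"linear": [0, 0, 0.02], "turn": 0},
  {"linear": [0, 0, 0.02], "turn": 0},
  {"linear": [0, 0, 0.02], "turn": 0},
  {"linear": [0, 0, 0.015], "turn": 0},
  {"linear": [0, 0, 0], "turn": 0},
  {"linear": [0, 0, 0], "turn": 0},
])

```text
t: 19.1
ee_pos: [495.9, 257.5, 51.7]
orientation: [3.124, 0.329, -0.001]
ft_force: [0.2, -0.6, -0.4]
width: 74.7
grasp_force: 0.0
```

Request:
arm_command([
  {"linear": [0, 0, 0], "turn": 0},
  {"linear": [0, 0, 0], "turn": 0},
  {"linear": [0, 0, 0], "turn": 0},
  {"linear": [0, 0, 0], "turn": 0},
  {"linear": [0, 0, 0], "turn": 0},
  {"linear": [0, 0, 0], "turn": 0},
  {"linear": [0, 0, 0], "turn": 0},
], jaw=-1)

```text
t: 19.8
ee_pos: [496.3, 258.0, 52.5]
orientation: [-3.124, -0.331, -0.002]
ft_force: [-0.7, -2.2, 7.2]
width: 55.9
grasp_force: 30.0
```

Request:
arm_command([
  {"linear": [0, 0, -0.02], "turn": 0},
  {"linear": [0, 0, -0.02], "turn": 0},
  {"linear": [0, 0, -0.02], "turn": 0},
  {"linear": [0, 0, -0.02], "turn": 0},
  {"linear": [0, 0, -0.02], "turn": 0},
  {"linear": [0, 0, -0.02], "turn": 0},
  {"linear": [0, 0, -0.02], "turn": 0},
  {"linear": [0, 0, -0.02], "turn": 0},
  {"linear": [0, 0, 0], "turn": 0},
  {"linear": [0, 0, 0], "turn": 0},
])

```text
t: 20.8
ee_pos: [495.2, 257.9, 211.1]
orientation: [3.124, 0.331, -0.001]
ft_force: [-0.7, -0.1, -4.4]
width: 56.1
grasp_force: 30.0
```

Request:
arm_command([
  {"linear": [-0.035, 0, 0], "turn": 0},
  {"linear": [-0.035, 0, 0], "turn": 0},
  {"linear": [-0.035, 0, 0], "turn": 0},
  {"linear": [0, 0, 0], "turn": 0},
  {"linear": [0, 0, 0], "turn": 0},
  {"linear": [0, 0, 0], "turn": 0},
  {"linear": [0, 0, 0], "turn": 0},
  {"linear": [0, 0, 0], "turn": 0},
  {"linear": [0, 0, 0], "turn": 0},
  {"linear": [0, 0, 0], "turn": 0},
])

```text
t: 21.8
ee_pos: [393.3, 236.0, 211.6]
orientation: [3.124, 0.33, -0.0]
ft_force: [0.5, -0.6, -4.4]
width: 55.9
grasp_force: 30.0
```

```bash
python3 -c "from h import *; avg()"
```

```text
M,F mean [ 3.500e-02 -8.400e-02 -2.000e-03 -1.880e-01 -9.200e-02 -4.396e+00] sd [0.019 0.02  0.026 0.654 0.248 0.189]
22.1 [393.1 236.  211.7] rv [-3.124 -0.33  -0.   ] F [-0.79  0.31 -4.2 ] M tool [ 0.069 -0.065  0.003] 56.0 30.0
```

Request:
arm_command([
  {"linear": [0.035, 0, 0], "turn": 0},
  {"linear": [0.035, 0, 0], "turn": 0},
  {"linear": [0.035, 0, 0], "turn": 0},
  {"linear": [0, 0, 0], "turn": 0},
  {"linear": [0, 0, 0], "turn": 0},
  {"linear": [0, 0, 0], "turn": 0},
  {"linear": [0, 0, 0], "turn": 0},
  {"linear": [0, 0, 0], "turn": 0},
  {"linear": [0, 0, 0], "turn": 0},
  {"linear": [0, 0, 0], "turn": 0},
])

```text
t: 23.1
ee_pos: [495.6, 258.1, 211.9]
orientation: [-3.124, -0.331, -0.0]
ft_force: [0.4, -0.1, -4.2]
width: 55.8
grasp_force: 30.0
```

```bash
python3 -c "from h import *; avg()"
```

```text
M,F mean [ 6.600e-02 -5.600e-02  4.000e-03  0.000e+00  2.290e-01 -4.245e+00] sd [0.026 0.026 0.025 0.233 0.525 0.344]
23.4 [495.8 258.  211.7] rv [-3.124 -0.33  -0.   ] F [ 0.37  0.29 -4.84] M tool [ 0.053 -0.145  0.012] 56.4 30.0
```

Yellow is silent, with only a 0.03 Nm change. I'll put it back and then fetch blue.

Request:
arm_command([
  {"linear": [0, 0, 0.02], "turn": 0},
  {"linear": [0, 0, 0.02], "turn": 0},
  {"linear": [0, 0, 0.02], "turn": 0},
  {"linear": [0, 0, 0.02], "turn": 0},
  {"linear": [0, 0, 0.02], "turn": 0},
  {"linear": [0, 0, 0.02], "turn": 0},
  {"linear": [0, 0, 0.02], "turn": 0},
  {"linear": [0, 0, 0.01], "turn": 0},
  {"linear": [0, 0, 0.009], "turn": 0},
  {"linear": [0, 0, 0], "turn": 0},
])

```text
t: 24.4
ee_pos: [496.1, 258.2, 52.5]
orientation: [-3.124, -0.33, -0.0]
ft_force: [0.5, -0.2, -4.3]
width: 55.7
grasp_force: 30.0
```

Request:
arm_command([
  {"linear": [0, 0, 0], "turn": 0},
  {"linear": [0, 0, 0], "turn": 0},
  {"linear": [0, 0, 0], "turn": 0},
  {"linear": [0, 0, 0], "turn": 0},
  {"linear": [0, 0, -0.015], "turn": 0},
  {"linear": [0, 0, -0.02], "turn": 0},
  {"linear": [0, 0, -0.02], "turn": 0},
  {"linear": [0, 0, -0.02], "turn": 0},
  {"linear": [0, 0, -0.02], "turn": 0},
  {"linear": [0, 0, 0], "turn": 0},
], jaw=0.7)

```text
t: 25.4
ee_pos: [497.5, 258.9, 151.3]
orientation: [-3.122, -0.33, -0.009]
ft_force: [0.7, 0.2, 0.1]
width: 74.2
grasp_force: 0.0
```

Request:
arm_command([
  {"linear": [0, 0.023, 0], "turn": 0},
  {"linear": [0, 0.023, 0], "turn": 0},
  {"linear": [0, 0.023, 0], "turn": 0},
  {"linear": [0, 0.023, 0], "turn": 0},
  {"linear": [0, 0.023, 0], "turn": 0},
  {"linear": [0, 0.023, 0], "turn": 0},
  {"linear": [0, 0.023, 0], "turn": 0},
  {"linear": [0, 0.023, 0], "turn": 0},
  {"linear": [0, 0.023, 0], "turn": 0},
  {"linear": [0, 0.023, 0], "turn": 0},
])

```text
t: 26.4
ee_pos: [543.6, 32.2, 147.4]
orientation: [-3.124, -0.331, 0.001]
ft_force: [0.2, 0.4, 0.4]
width: 74.7
grasp_force: 0.0
```

Request:
arm_command([
  {"linear": [0, 0, 0], "turn": 0},
  {"linear": [0, 0, 0], "turn": 0},
])

```text
t: 26.6
ee_pos: [543.5, 33.0, 147.4]
orientation: [-3.124, -0.328, 0.001]
ft_force: [0.9, 1.3, 0.5]
width: 74.3
grasp_force: 0.0
```

Run:
```python
from h import *
rep(); print(to(544,33,50)); im=ctrl.get_image("scene"); cv2.imwrite("pics/s4.png",im["frame"])
# obstacle footprints (base guesses by eye in scene0): beaker base, bottle base, tube rack top corners
for n,u,v,z in [("beaker",295,283,10),("bottle base",187,130,5),("bottle cap",178,88,155),("trTL",352,280,160),("trTR",450,310,160),("trBL",338,318,5)]: print(n,ray_plane(im,u,v,z).round())
```

```text
26.6 [543.5  33.  147.4] rv [-3.124e+00 -3.280e-01  1.000e-03] F [0.88 1.3  0.5 ] M tool [ 0.053 -0.127  0.031] 74.3 0.0
[0.0005 0.0001 0.0974]
beaker [737. -37.  10.]
bottle base [ 459. -466.    5.]
bottle cap [ 459. -462.  155.]
trTL [749.  78. 160.]
trTR [731. 255. 160.]
trBL [769.  74.   5.]
```

View pics/s4.png

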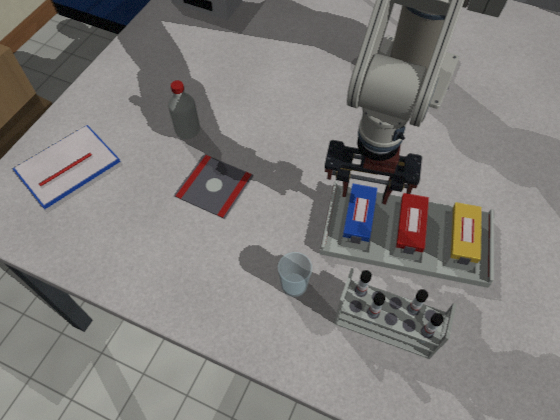

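Red and yellow are seated, and the beaker, tubes and bottle are untouched. Blue is at (360,212), under the gripper. I'll grip blue and carry it to the mat.

Request:
arm_command([
  {"linear": [0, 0, 0.02], "turn": 0},
  {"linear": [0, 0, 0.02], "turn": 0},
  {"linear": [0, 0, 0.02], "turn": 0},
  {"linear": [0, 0, 0.02], "turn": 0},
  {"linear": [0, 0, 0.016], "turn": 0},
  {"linear": [0, 0, 0], "turn": 0},
  {"linear": [0, 0, 0], "turn": 0},
])

```text
t: 27.35
ee_pos: [543.6, 33.9, 51.7]
orientation: [-3.124, -0.332, 0.001]
ft_force: [0.2, 0.4, 0.3]
width: 74.7
grasp_force: 0.0
```

Request:
arm_command([
  {"linear": [0, 0, 0], "turn": 0},
  {"linear": [0, 0, 0], "turn": 0},
  {"linear": [0, 0, 0], "turn": 0},
  {"linear": [0, 0, 0], "turn": 0},
  {"linear": [0, 0, 0], "turn": 0},
  {"linear": [0, 0, 0], "turn": 0},
  {"linear": [0, 0, 0], "turn": 0},
], jaw=-1)

```text
t: 28.05
ee_pos: [544.4, 33.2, 52.5]
orientation: [-3.124, -0.33, -0.002]
ft_force: [-1.1, 0.9, 7.0]
width: 55.7
grasp_force: 30.0
```

Request:
arm_command([
  {"linear": [0, 0, -0.02], "turn": 0},
  {"linear": [0, 0, -0.02], "turn": 0},
  {"linear": [0, 0, -0.02], "turn": 0},
  {"linear": [0, 0, -0.02], "turn": 0},
  {"linear": [0, 0, -0.02], "turn": 0},
  {"linear": [0, 0, -0.02], "turn": 0},
  {"linear": [0, 0, -0.02], "turn": 0},
  {"linear": [0, 0, -0.01], "turn": 0},
  {"linear": [0, 0, 0], "turn": 0},
  {"linear": [0, 0, 0], "turn": 0},
])

```text
t: 29.05
ee_pos: [543.2, 33.0, 200.9]
orientation: [-3.124, -0.33, 0.002]
ft_force: [-1.1, -0.1, -5.5]
width: 55.8
grasp_force: 30.0
```

Request:
arm_command([
  {"linear": [-0.002, 0.012, 0], "turn": 0},
  {"linear": [-0.002, 0.02, 0], "turn": 0},
  {"linear": [-0.002, 0.02, 0], "turn": 0},
  {"linear": [-0.002, 0.02, 0], "turn": 0},
  {"linear": [-0.002, 0.02, 0], "turn": 0},
  {"linear": [-0.002, 0.02, 0], "turn": 0},
  {"linear": [-0.002, 0.02, 0], "turn": 0},
  {"linear": [-0.002, 0.02, 0], "turn": 0},
  {"linear": [-0.002, 0.02, 0], "turn": 0},
  {"linear": [-0.002, 0.02, 0], "turn": 0},
])

```text
t: 30.05
ee_pos: [563.7, -160.3, 200.3]
orientation: [-3.124, -0.33, 0.003]
ft_force: [-0.1, 1.0, -4.0]
width: 56.1
grasp_force: 30.0
```

```bash
python3 -c "from h import *; rep(); print(to(579.5,-320.5,191)); print(ctrl.get_obs()['qpos'].round(2))"
```

```text
30.05 [ 563.7 -160.3  200.3] rv [-3.124e+00 -3.300e-01  3.000e-03] F [-0.09  0.97 -3.95] M tool [-0.    -0.186 -0.003] 56.1 30.0
[-0.018   0.1599  0.0092]
[-0.3   0.42  1.75 -0.    0.98  1.06]
```

Request:
arm_command([
  {"linear": [-0.002, 0.02, 0.001], "turn": 0},
  {"linear": [-0.002, 0.02, 0.001], "turn": 0},
  {"linear": [-0.002, 0.02, 0.001], "turn": 0},
  {"linear": [-0.002, 0.02, 0.001], "turn": 0},
  {"linear": [-0.002, 0.02, 0.001], "turn": 0},
  {"linear": [-0.002, 0.02, 0.001], "turn": 0},
  {"linear": [-0.002, 0.015, 0.001], "turn": 0},
  {"linear": [-0.002, 0.01, 0.001], "turn": 0},
  {"linear": [-0.002, 0.008, 0.001], "turn": 0},
  {"linear": [0, 0.004, 0], "turn": 0},
])

```text
t: 31.05
ee_pos: [579.5, -316.6, 192.4]
orientation: [-3.124, -0.33, 0.001]
ft_force: [0.3, 0.6, -5.0]
width: 56.0
grasp_force: 30.0
```

Request:
arm_command([
  {"linear": [0, 0, 0], "turn": 0},
  {"linear": [0, 0, 0], "turn": 0},
  {"linear": [0, 0, 0], "turn": 0},
  {"linear": [0, 0, 0], "turn": 0},
  {"linear": [0, 0, 0], "turn": 0},
  {"linear": [0, 0, 0], "turn": 0},
  {"linear": [0, 0, 0], "turn": 0},
  {"linear": [0, 0, 0], "turn": 0},
  {"linear": [0, 0, 0], "turn": 0},
  {"linear": [0, 0, 0], "turn": 0},
])

```text
t: 32.05
ee_pos: [579.7, -316.2, 192.7]
orientation: [-3.124, -0.33, -0.0]
ft_force: [-0.0, 0.2, -4.4]
width: 55.8
grasp_force: 30.0
```

Run:
```python
from h import *
avg(); print(to(579.5,-320.5,191)); im=ctrl.get_image("side"); cv2.imwrite("pics/s5.png",im["frame"])
```

```text
M,F mean [ 0.073 -0.16  -0.013  0.16   0.193 -4.335] sd [0.024 0.036 0.036 0.481 0.26  0.303]
32.35 [ 579.7 -316.1  192.7] rv [-3.124 -0.33   0.   ] F [-0.64 -0.44 -4.23] M tool [ 0.089 -0.131 -0.003] 56.0 30.0
[-0.0011  0.0042  0.0017]
```

View pics/s5.png

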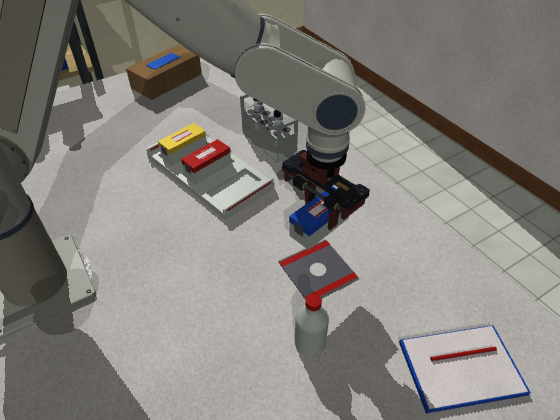

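Blue at about (312,212) is held level over the mat, within 5 mm of its middle. Red and yellow are flat in their slots and the bystanders are undisturbed, so I'm handing in.

```bash
python3 -c "from h import *; print(ctrl.close_job())"
```

```text
the job is handed in; nothing more can be done
None
```

The blue case is the one that rattles: its wrist moment shifted by 0.15 Nm between ends. I handed the job in with blue held level over the mat and the silent red and yellow cases back flat in their slots; no pass or fail result was shown.

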